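# Fold the hold-down plate over the vials and shut the carry case

## Robot

A 6-joint arm with a two-finger parallel gripper is mounted at the origin on the work surface. World frame = base frame: x ahead of the robot, y to its left, z up, the work surface at z = 0. Lengths are in mm, angles in rad, forces in N, time in s.
With the tool pointing down it reaches from about 350 to 875 mm from the base axis. Payload 4.2 kg.
Tool frame: the origin (TCP) lies midway between the tips of the shut fingers; the grasp point (between the pads) lies 19 mm behind it (arm.grip_point_offset is the distance from the TCP to the grasp point, in mm); y points along the fingers, z is the direction in which the jaws open and shut, and the axes are right-handed (so a half turn about y gives the same grasp; the last joint's range is limited). The gripper opens to 85 mm and grips with 20 to 120 N. Pads are 22 mm wide; open, the fingers measure 114 mm over their backs; the gripper's body (76 mm by 85 mm) begins 54 mm behind the grasp point. The pads swing forward as they close: fully open they stand 13 mm farther back than shut.
Start: joints at [-0.868, 0.385, 0.008, 0, -1.194, -0.259], TCP at [268.371, -564.426, 231.312] pointing down, gripper open.
Joint ranges: [-3.14, 3.14], [-1.21, 2.06], [-1.07, 1.41], [-3.16, 2.05], [-2.99, -0.16], [-3.1, 3.1]. Speed limits (rad/s): [2.79, 2.79, 3.14, 3.14, 3.14, 3.14].

## Interface

Orientations are given as a unit quaternion [x, y, z, w].
In Python, from bench import arm, optics, job_done, spotter gives the robot as it stands.
- The arm moves only by the tool jog_arm, never from a script. Its arguments are lists of equal length, an entry for each row: "translation": the shift along the tool's x, y, z in units of 50 mm (1.0 is 50 mm), a list of three; "rot": the turn, a rotation vector about the tool's x, y, z in units of 8 degrees (1.0 is 8 degrees), a list of three; "gripper": the opening, from 0 (shut) to 1 (fully open). A call has 1 to 20 rows; each row is the pose to reach, as a shift and turn from the pose measured when the call began, along the tool's axes at that moment; what a row does not reach only later rows make up. A row lasts 1/10 s, in which the tool goes at most 50 mm and 8.59 degrees, less where a joint would pass 70% of its speed; a pose out of reach is approached as far as the arm can. A call with a gripper value outside its range is refused whole. The fingers move at their own pace and stop on an object; the grip force is fixed at half the most. Time passes only in rows, so rows that repeat a pose let the fingers close. It gives the time, the measured TCP pose, the force and the opening at its end, in the units of the state.
- arm.read_state(): the state, without advancing time (a new reading comes with each control period).
- optics.get_image(name): name is "scene" or "top"; returns a dict with "frame" (384x512x3 uint8, red, green, blue), "mtx" (3x3 intrinsics, pixels), "xyz" and "attitude" of the camera in the world. Camera axes: x right, y down, z forward; pixel columns grow to the right and rows downward; lengths in mm; the calibration is good to about 2 mm. A picture is of the moment at which its call begins. There is no depth.
- job_done(): hands the job in, once; it reports no verdict.
Trained networks look in the newest picture that a camera, given by its name, has taken for a name from the list of things; names that differ only in an ending like _2 or _b are one class to them, and where a whole thing is asked for, a point or a joint stands for the part that bears it (a point fixed in the world has none). Each returns a list of dicts, best first, with "score" (0 to 1); they miss things now and then, are a little off and sometimes report something else, mostly with a low value. They report only what shows in the picture. A call takes as long as a camera call. They do not tell look-alikes from the thing itself.
- spotter.look_for(camera, thing): "centre" ([x, y, z] in mm, in the coordinates of the camera as it stood for that picture, good to about 4 mm: the middle of the surface that is visible of it).
The state is a dict: "clock": time; "joints": joint angles; "joint_vel": joint speeds; "joint_efforts": joint torques, N m; "position": TCP position; "ee_rot": TCP orientation; "contact_force": force on the tool from outside, world axes, zero at the start; "wrist_torque": the same for the moment, N m; "gripper_width": finger opening in mm.
Only numpy, scipy, OpenCV 4.12 (cv2) and the standard library are available. Lean on these libraries where they do the work, as an engineer would, in place of code of your own. Each camera call takes 0.05 s, during which the arm holds its last target. There are 200 camera calls.

## Task

Get the vial carry case ready to carry: push the upright hold-down plate over until it lies flat above the vials, and only then push the lid shut over it, all the way down and without slamming it. It is fingertip work: leave the vials and everything standing around the case where they are.

Things in the scene. Friction and masses are not known exactly. Their poses are not given: they have to be found in the camera images.
- case: Open grey plastic carry case, held fast on the bench. Tub 180 (own x) by 240 (own y) by 75 mm high, walls 4 mm. Origin: centre of its underside; z up. Its front (bail handle, two steel latches) looks along its -x; lid hinge on its +x side, hold-down plate hinge on its +y side. White vial cells towards +y, foam bed with two syringes towards -y.
- retainer (a joint): Angle of the hold-down plate, rad: 0 = flat, level over the vials just below the rim; 1.57 = upright (starts between 1.35 and 1.65, stop at 1.75). From upright it folds towards the case's -y. Its hinge is stiff: it stays where it is left; about 0.5 to 2 N near the free edge moves it.
- retainer_hinge (a point): Middle of the hold-down plate's hinge line, 110 mm towards +y from the case's centre and 74 mm above the bench. The hinge line runs along the case's x.
- retainer_edge (a point): Middle of the hold-down plate's free edge; moves with it. Plate: aluminium frame with clear pane, 150 mm wide along the hinge line, 125 mm from hinge to free edge, 3 mm thick, 0.12 kg. A 10 mm lip is bent along the free edge: it points away from the vials, that is up when the plate is flat. The point is about 198 mm above the bench when upright, 74 mm when flat.
- lid (a joint): Angle of the lid, rad: 0 = fully shut on the tub, 1.57 = straight up, more = leaning back away from the tub (starts between 1.6 and 1.82, stop at 1.9). Its hinge is stiff: it stays at any angle where it is left; 1 to 8 N square to it near its front edge moves it. It would strike a hold-down plate that is still up.
- lid_hinge (a point): Middle of the lid's hinge line: 94 mm towards +x from the case's centre, 78 mm above the bench. The hinge line runs along the case's y.
- lid_edge (a point): Middle of the lid's front edge at its outer face; moves with it. Lid: grey shell 180 by 240 mm, 32 mm deep, about 0.35 kg. The point is 184 mm from the hinge line along the lid and 32 mm out from it. About 250 mm above the bench at the start; shut, the lid's flat outer face is 110 mm above the bench.
- vial0: Amber glass vial with white cap, 33 mm across, 60 mm high, standing loose in a cell of the case, its cap top 70 mm above the bench. Origin at its underside.
- vial1: A second such vial.
- vial2: A third such vial.
- resin_jar: White jar, 86 mm across, 98 mm high, standing loose beside the case. Origin at its underside.
- agent_bottle: Small white bottle, 38 mm across, 90 mm high, standing loose beside the case. Origin at its underside.
- beaker: Glass beaker, 66 mm across, 85 mm high, standing loose beside the case. Origin at its underside.
- weigh_boat: Shallow white weighing dish, 90 mm across, 20 mm high, with a wooden stirring stick lying in it. Origin at its underside.
- tweezers: Steel tweezers 125 mm long, 6 mm thick, lying on the bench. Origin at the middle of their underside.
There are look-alikes about, which are no part of the job. Leave any blue or pink look-alike of the vial1 alone.

How it is judged (in metres and radians):
On the way, in this order (a step that is already met when the one before it is completed fails the run):
1. the hold-down plate lies flat over the vials while the lid still stands open (value of joint retainer below 0.06 rad and value of joint lid above 1 rad), for 0.2 s.
2. the lid is fully shut over the flat plate (value of joint lid below 0.04 rad and value of joint retainer below 0.06 rad), for 0.2 s.
At the end, for the whole second after the job is handed in: Lid shut to within 0.04 rad (7 mm at its front edge) and at rest, hold-down plate flat under it to within 0.06 rad; each vial within 20 mm of its start and 0.3 rad of upright; jar, bottle, beaker, weighing dish and tweezers within 30 mm of their starts (all of step 2 and velocity of joint lid between -0.05 and 0.05 rad/s and distance of each of vial0, vial1, vial2 from where it was at the start of the episode below 0.02 m and angle between each of vial0, vial1, vial2's own z axis and vertical below 0.3 rad and distance of each of resin_jar, agent_bottle, beaker, weigh_boat, tweezers from where it was at the start of the episode below 0.03 m); the robot touches nothing.
It fails at once if the lid is brought down while the hold-down plate is still up (value of joint lid below 1 rad and value of joint retainer above 0.15 rad).
It fails at once if the lid is slammed: it arrives faster than 3 rad/s (about 0.5 m/s at its front edge) (value of joint lid below 0.4 rad and velocity of joint lid below -3 rad/s).
It fails at once if a vial is lifted or pulled about (more than 20 mm) (distance of any of vial0, vial1, vial2 from where it was at the start of the episode above 0.02 m).
It fails at once if the jar, bottle, beaker, weighing dish or tweezers are lifted, knocked over or shifted by more than 30 mm (distance of any of resin_jar, agent_bottle, beaker, weigh_boat, tweezers from where it was at the start of the episode above 0.03 m or angle between any of resin_jar, agent_bottle, beaker's own z axis and vertical above 0.5 rad).
It also fails if it takes over 64 s, if anything falls off the work surface, if the arm or the gripper's body presses on something with over 40 N, if the wrist force passes 120 N, or if a joint passes its speed limit or range.

## Working session

There is one attempt and no reset: what is moved stays moved. The work goes in short steps, Python scripts to look and compute and a tool call to move; the robot and the scene stay as the last step left them, time stands still between calls to the robot, and variables do not carry over. Pictures are saved under pics/ and viewed, about 8 in all and at most 12, crops included, and the job is handed in when it is done.

Besides the shell and the picture viewer there is one more tool, called after ">>>" as a command line: name --argument value ..., lists and objects as JSON in quotes. jog_arm: Moves the arm, as the interface text tells. Its arguments: {"type":"object","properties":{"translation":{"type":"array"},"rot":{"type":"array"},"gripper":{"type":"array"}},"required":["translation","rot","gripper"]}

```bash
mkdir -p pics; cat > h.py <<'E'
import numpy as np,cv2
from scipy.spatial.transform import Rotation as R
from bench import arm,optics,job_done,spotter
def cam(n,f=None):
    c=optics.get_image(n)
    if f: cv2.imwrite('pics/'+f,c['frame'][:,:,::-1])
    return c
def att(c):
    a=np.array(c['attitude'],float)
    return a if a.shape==(3,3) else R.from_quat(a).as_matrix()
def w(c,p): return att(c)@np.array(p)+np.array(c['xyz'])
def px(c,p):
    q=att(c).T@(np.array(p,float)-np.array(c['xyz'])); u=np.array(c['mtx'])@q; return u[:2]/u[2]
def find(n,c,t,k=3):
    for d in spotter.look_for(n,t)[:k]:
        p=w(c,d['centre']); print(n,t,round(d['score'],2),p.round(0),px(c,p).round(0))
def ray(c,uv,z):
    d=att(c)@np.linalg.inv(np.array(c['mtx']))@[uv[0],uv[1],1]; o=np.array(c['xyz']); return o+d*(z-o[2])/d[2]
E
python3 - <<'E'
from h import *
for n in('scene','top'):
    c=cam(n,n+'0.png'); print(n,np.array(c['xyz']).round(),att(c).round(2).tolist(),np.array(c['mtx']).round().tolist())
    for t in 'case retainer lid retainer_edge lid_edge vial0 resin_jar agent_bottle beaker weigh_boat tweezers'.split(): find(n,c,t,5 if t=='vial0' else 2)
print(arm.read_state())
E
```

```text
scene [792. 732. 944.] [[-0.95, 0.24, -0.21], [0.32, 0.72, -0.62], [0.0, -0.65, -0.76]] [[477.0, 0.0, 255.0], [0.0, 477.0, 195.0], [0.0, 0.0, 1.0]]
scene case 0.68 [534. 133.  84.] [279. 223.]
scene retainer 0.64 [541. 192. 142.] [287. 229.]
scene lid 0.78 [589.  59. 188.] [245. 175.]
scene retainer_edge 0.84 [540. 192. 138.] [287. 230.]
scene retainer_edge 0.63 [ 598. -122.   16.] [222. 173.]
scene lid_edge 0.59 [591.  61. 187.] [244. 176.]
scene vial0 0.8 [602. 397.  53.] [293. 346.]
scene vial0 0.77 [519. 383.  49.] [329. 327.]
scene vial0 0.67 [745. 110.  40.] [187. 251.]
scene resin_jar 0.74 [711. 231.  91.] [214. 280.]
scene agent_bottle 0.63 [603. 283.  58.] [272. 294.]
scene beaker 0.92 [381. -75.  59.] [305. 154.]
scene weigh_boat 0.58 [ 600. -123.   17.] [221. 172.]
top [458.  63. 972.] [[0.03, -0.99, 0.14], [-1.0, -0.03, 0.0], [0.0, -0.14, -0.99]] [[378.0, 0.0, 254.0], [0.0, 378.0, 196.0], [0.0, 0.0, 1.0]]
top case 0.94 [521.  85.  61.] [245. 222.]
top retainer 0.91 [542. 194. 190.] [192. 206.]
top lid 0.62 [578.  44. 261.] [265. 185.]
top lid 0.26 [700. 206.  95.] [196. 1
[... 654 characters left out ...]
] [336. 245.]
{'clock': 1.2, 'joints': array([-8.68389329e-01,  3.84701770e-01,  7.91298983e-03,  1.40431069e-05,
       -1.19401445e+00, -2.58573369e-01]), 'joint_vel': array([ 0.00035463,  0.00128954, -0.00038171, -0.00039251, -0.00012528,
       -0.00167036]), 'joint_efforts': array([ 1.17970062e-04, -3.92099619e+01,  1.88614351e+01,  4.19044331e+00,
       -4.88873466e-04, -3.16751186e-05]), 'position': array([ 268.3755037 , -564.42723504,  231.31818817]), 'ee_rot': array([-0.68976622, -0.15563065,  0.15564109,  0.68976628]), 'contact_force': array([ 0.42787551, -0.01382581,  0.11049152]), 'wrist_torque': array([-0.0294868 , -0.06832315, -0.01050184]), 'gripper_width': 85.36060721303036}
```

View pics/scene0.png

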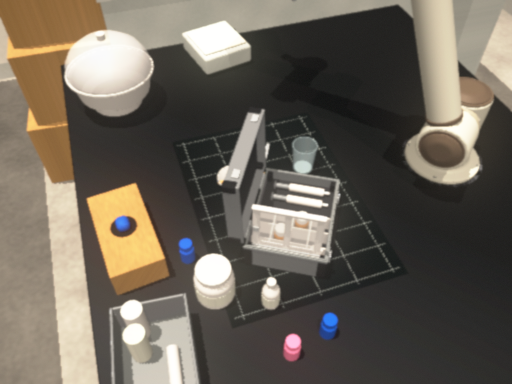

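View pics/top0.png

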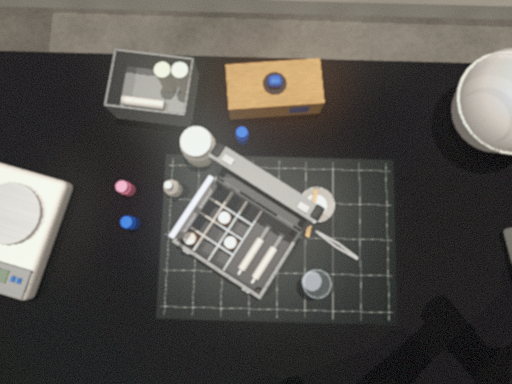

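```bash
python3 - <<'E'
import cv2
a=cv2.imread('pics/top0.png')[130:310,150:350]; cv2.imwrite('pics/topc.png',cv2.resize(a,None,fx=3.3,fy=3.3,interpolation=2))
a=cv2.imread('pics/scene0.png')[95:285,205:355]; cv2.imwrite('pics/scc.png',cv2.resize(a,None,fx=3,fy=3,interpolation=2))
E
```

```text
(no output)
```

View pics/topc.png

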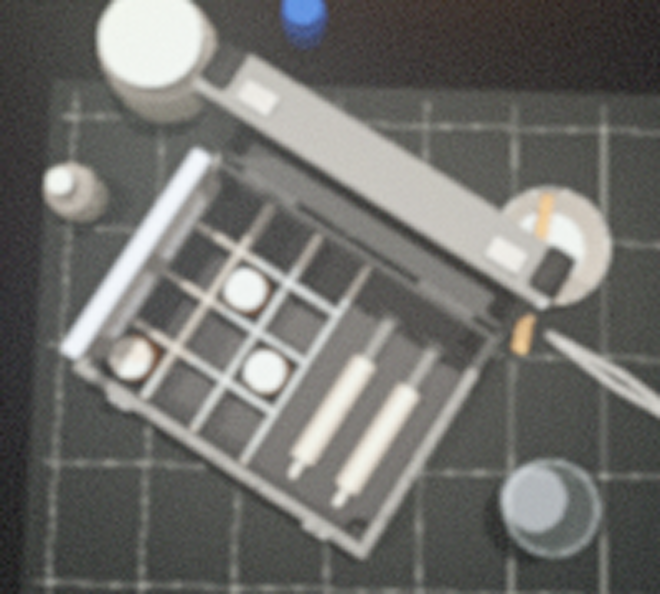

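View pics/scc.png

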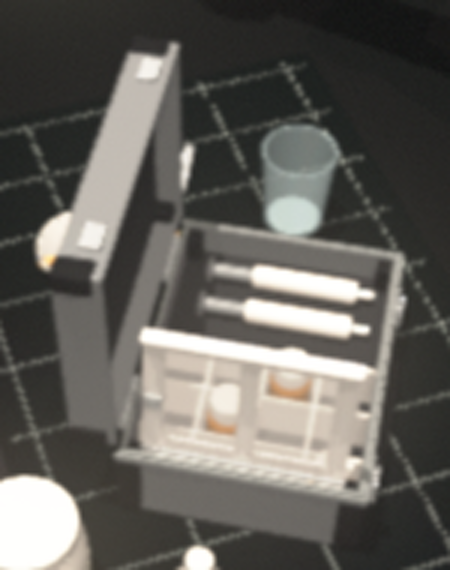

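```bash
cat >> h.py <<'E'
def T(q,p):
    c,s=np.cos(q[2]),np.sin(q[2]); return np.array([q[0]+c*p[0]-s*p[1],q[1]+s*p[0]+c*p[1],p[2]])
def ret(a,x,r=125,o=0): return [x,110-r*np.cos(a)+o*np.sin(a),74+r*np.sin(a)+o*np.cos(a)]
def lid(a,y,o=32,r=184): return [94-r*np.cos(a)+o*np.sin(a),y,78+r*np.sin(a)+o*np.cos(a)]
E
cat > fit.py <<'E'
from h import *
from scipy.optimize import least_squares
def t(u,v): return (150+u/3.3,130+v/3.3)
def s(u,v): return (205+u/3,95+v/3)
C={n:optics.get_image(n) for n in('top','scene')}
f=lambda x,y:(lambda q:T(q,[x,y,75]))
r=lambda x:(lambda q:T(q,ret(q[3],x,125,5)))
l=lambda y,o:(lambda q:T(q,lid(q[4],y,o)))
O=[('top',t(362,555),f(-90,-120)),('top',t(497,335),f(90,-120)),('top',t(75,362),f(-90,120)),
('scene',s(375,495),f(-90,120)),('scene',s(402,255),f(-90,-120)),('scene',s(118,455),f(90,120)),
('top',t(70,352),r(-75)),('top',t(203,155),r(75)),('scene',s(145,335),r(75)),('scene',s(370,372),r(-75)),
('top',t(197,85),l(120,0)),('top',t(545,307),l(-120,0)),('top',t(235,50),l(120,32)),('top',t(572,265),l(-120,32)),
('scene',s(180,45),l(-120,0)),('scene',s(97,280),l(120,0)),('scene',s(135,40),l(-120,32)),('scene',s(52,270),l(120,32))]
g=lambda q:np.concatenate([px(C[n],h(q))-u for n,u,h in O])
k=least_squares(g,[520,90,-.63,1.5,1.7],x_scale=[50,50,.1,.1,.1],loss='soft_l1')
print(k.x.round(3)); print(g(k.x).reshape(-1,2).round(1).tolist())
q=k.x
for nm,p in dict(redge=ret(q[3],0),rh=[0,110,74],ledge=lid(q[4],0),rflat=ret(0,0),lshut=lid(0,0)).items(): print(nm,T(q,p).round(0))
for v in([482,218,67],[532,137,70],[472,120,64],[700,206,95],[600,270,60],[378,-90,26],[587,-107,11]):
    d=np.array(v[:2])-q[:2];c,s_=np.cos(q[2]),np.sin(q[2]);print('case',v,(c*d[0]+s_*d[1]).round(),(-s_*d[0]+c*d[1]).round())
E
python3 fit.py
```

```text
[483.808 103.174  -0.548   1.499   1.604]
[[-0.8, 0.3], [-0.5, 1.2], [0.4, 2.0], [-3.8, 0.4], [-0.5, -0.3], [0.2, -1.6], [-1.1, 1.4], [-0.4, 0.0], [-0.9, -1.0], [-1.7, -0.2], [-1.0, 0.5], [-0.1, 1.0], [-3.2, -2.3], [0.5, -0.5], [-0.9, -1.0], [0.5, -0.2], [0.1, -1.0], [-0.7, 0.7]]
redge [536. 189. 199.]
rh [541. 197.  74.]
ledge [597.  34. 261.]
rflat [476.  90.  74.]
lshut [407. 150. 110.]
case [482, 218, 67] -61.0 97.0
case [532, 137, 70] 24.0 54.0
case [472, 120, 64] -19.0 8.0
case [700, 206, 95] 131.0 200.0
case [600, 270, 60] 12.0 203.0
case [378, -90, 26] 10.0 -220.0
case [587, -107, 11] 198.0 -126.0
```

```bash
cat > st.py <<'E'
from h import *
Q=[483.808,103.174,-.548]
def state():
    s=arm.read_state(); M=R.from_quat(s['ee_rot']).as_matrix()
    c,sn=np.cos(Q[2]),np.sin(Q[2]); B=np.array([[c,sn,0],[-sn,c,0],[0,0,1]])
    p=np.array(s['position'])-[Q[0],Q[1],0]
    print('t',s['clock'],'case pos',(B@p).round(1),'F case',(B@s['contact_force']).round(1),'w',round(s['gripper_width'],1))
    print('tool axes in case (cols)',(B@M).round(3).tolist(),'q',np.round(s['joints'],2))
    return s,B,M
def go(pt):
    s,B,M=state(); d=(B@M).T@(np.array(pt,float)-B@(np.array(s['position'])-[Q[0],Q[1],0])); print('shift units',(d/50).round(2))
E
python3 - <<'E'
from st import *
s,B,M=state(); 
for sx in(1,-1):
    # tool y=-z ; tool z = sx*case x ; tool x = y cross z
    y=np.array([0,0,-1.]);z=np.array([sx,0,0.]);x=np.cross(y,z)
    W=B.T@np.c_[x,y,z]; print(sx,x,(R.from_matrix(M.T@W).as_rotvec(degrees=True)/8).round(2))
go([-10,155,330])
E
```

```text
t 1.3 case pos [ 163.9 -682.1  231.3] F case [0.5 0.1 0.2] w 85.5
tool axes in case (cols) [[0.547, 0.0, -0.837], [0.837, 0.0, 0.547], [0.0, -1.0, -0.0]] q [-0.87  0.38  0.01 -0.   -1.19 -0.26]
1 [ 0. -1.  0.] [-0.   18.35  0.  ]
-1 [0. 1. 0.] [ 0.   -4.15  0.  ]
t 1.3 case pos [ 163.9 -682.1  231.3] F case [0.5 0.1 0.2] w 85.5
tool axes in case (cols) [[0.547, 0.0, -0.837], [0.837, 0.0, 0.547], [0.0, -1.0, -0.0]] q [-0.87  0.38  0.01 -0.   -1.19 -0.26]
shift units [12.11 -1.97 12.07]
```

>>> jog_arm --translation '[[0, -1, 0], [0, -2, 0], [0.7, -2, 0.7], [1.4, -2, 1.4], [2.1, -2, 2.1], [2.8, -2, 2.8], [3.5, -2, 3.5], [4.2, -2, 4.2], [4.9, -2, 4.9], [5.6, -2, 5.6], [6.3, -2, 6.3], [7, -2, 7], [7.7, -2, 7.7], [8.4, -2, 8.4], [9.1, -2, 9.1], [9.8, -2, 9.8], [10.5, -2, 10.5], [11.2, -2, 11.2], [11.8, -2, 11.8], [12.1, -2, 12.1]]' --rot '[[0, 0, 0], [0, 0, 0], [0, -0.5, 0], [0, -1, 0], [0, -1.5, 0], [0, -2, 0], [0, -2.5, 0], [0, -3, 0], [0, -3.5, 0], [0, -4.15, 0], [0, -4.15, 0], [0, -4.15, 0], [0, -4.15, 0], [0, -4.15, 0], [0, -4.15, 0], [0, -4.15, 0], [0, -4.15, 0], [0, -4.15, 0], [0, -4.15, 0], [0, -4.15, 0]]' --gripper '[0, 0, 0, 0, 0, 0, 0, 0, 0, 0, 0, 0, 0, 0, 0, 0, 0, 0, 0, 0]'

```text
clock: 3.3
position: [555.5, 245.0, 330.2]
ee_rot: [-0.616, -0.347, 0.347, 0.616]
contact_force: [-0.3, -0.2, -0.6]
gripper_width: 0.1
```

```bash
python3 - <<'E'
from st import *
go([-10,150,185])
E
```

```text
t 3.3 case pos [-12.6 158.4 330.2] F case [-0.2 -0.3 -0.6] w 0.1
tool axes in case (cols) [[-0.003, -0.001, -1.0], [1.0, -0.001, -0.003], [-0.001, -1.0, 0.001]] q [ 0.68  0.31  0.14 -0.   -1.4  -1.23]
shift units [-0.17  2.9  -0.05]
```

>>> jog_arm --translation '[[0, 0.5, 0], [0, 1, 0], [0, 1.5, 0], [0, 2, 0], [0, 2.5, 0], [-0.15, 2.9, 0], [-0.15, 2.9, 0], [-0.15, 2.9, 0]]' --rot '[[0, 0, 0], [0, 0, 0], [0, 0, 0], [0, 0, 0], [0, 0, 0], [0, 0, 0], [0, 0, 0], [0, 0, 0]]' --gripper '[0, 0, 0, 0, 0, 0, 0, 0]'

```text
clock: 4.1
position: [552.1, 238.6, 185.9]
ee_rot: [0.616, 0.347, -0.347, -0.616]
contact_force: [0.2, 1.3, 0.1]
gripper_width: -0.1
```

```bash
python3 - <<'E'
from st import *
state()
c=cam('scene'); a=c['frame'][95:325,185:385,::-1]; cv2.imwrite('pics/s1.png',cv2.resize(a,None,fx=2.5,fy=2.5,interpolation=2))
print('shift path (tool units from y150,z185): a')
s=arm.read_state();
for a in np.arange(1.5,-.05,-.15):
    p=np.array(ret(a,0,106,1.5)); print(round(a,2),'tool x',((p[1]+11-150)/50).round(2),'tool y',((185-p[2])/50).round(2))
E
```

```text
t 4.1 case pos [-12.3 151.2 185.9] F case [-0.6  1.2  0.1] w -0.1
tool axes in case (cols) [[-0.003, 0.0, -1.0], [1.0, -0.0, -0.003], [-0.0, -1.0, -0.0]] q [ 0.68  0.38 -0.12  0.   -1.07 -1.22]
shift path (tool units from y150,z185): a
1.5 tool x -0.7 tool y 0.1
1.35 tool x -1.02 tool y 0.14
1.2 tool x -1.32 tool y 0.23
1.05 tool x -1.61 tool y 0.37
0.9 tool x -1.87 tool y 0.54
0.75 tool x -2.11 tool y 0.75
0.6 tool x -2.31 tool y 1.0
0.45 tool x -2.48 tool y 1.27
0.3 tool x -2.6 tool y 1.56
0.15 tool x -2.67 tool y 1.87
0.0 tool x -2.7 tool y 2.19
```

View pics/s1.png

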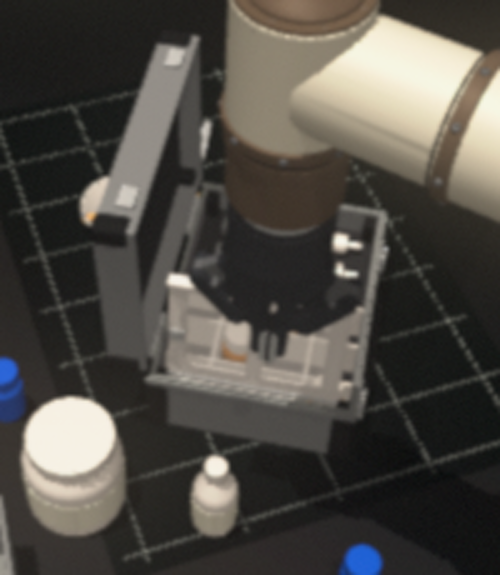

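>>> jog_arm --translation '[[-0.3, 0.05, 0], [-0.5, 0.1, 0], [-0.7, 0.1, 0], [-0.85, 0.12, 0], [-1.0, 0.15, 0], [-1.2, 0.2, 0], [-1.35, 0.25, 0], [-1.5, 0.32, 0], [-1.65, 0.4, 0], [-1.8, 0.5, 0], [-1.9, 0.57, 0], [-2.0, 0.66, 0], [-2.1, 0.75, 0], [-2.2, 0.87, 0], [-2.3, 1.0, 0], [-2.4, 1.14, 0], [-2.48, 1.27, 0], [-2.48, 1.27, 0]]' --rot '[[0, 0, 0], [0, 0, 0], [0, 0, 0], [0, 0, 0], [0, 0, 0], [0, 0, 0], [0, 0, 0], [0, 0, 0], [0, 0, 0], [0, 0, 0], [0, 0, 0], [0, 0, 0], [0, 0, 0], [0, 0, 0], [0, 0, 0], [0, 0, 0], [0, 0, 0], [0, 0, 0]]' --gripper '[0, 0, 0, 0, 0, 0, 0, 0, 0, 0, 0, 0, 0, 0, 0, 0, 0, 0]'

```text
clock: 5.95
position: [487.2, 132.2, 121.7]
ee_rot: [0.616, 0.346, -0.347, -0.616]
contact_force: [0.4, -0.5, -0.0]
gripper_width: -0.0
```

```bash
python3 - <<'E'
from st import *
state()
c=cam('scene'); a=c['frame'][95:325,185:385,::-1]; cv2.imwrite('pics/s2.png',cv2.resize(a,None,fx=2.5,fy=2.5,interpolation=2))
E
```

```text
t 5.95 case pos [-12.2  26.6 121.7] F case [ 0.5 -0.2 -0. ] w -0.0
tool axes in case (cols) [[-0.003, -0.001, -1.0], [1.0, -0.001, -0.003], [-0.001, -1.0, 0.001]] q [ 0.59  0.3  -0.43 -0.   -0.84 -1.13]
```

View pics/s2.png

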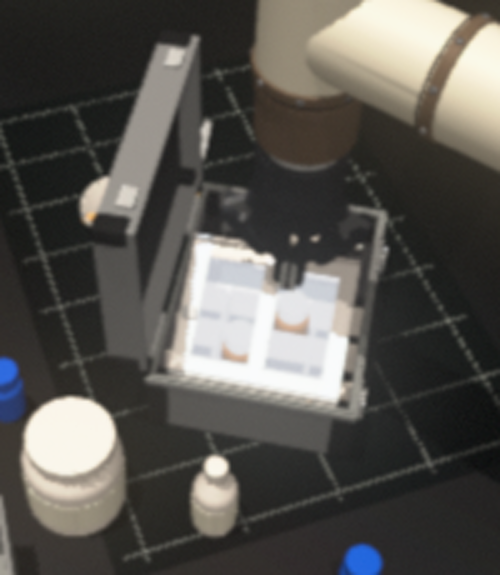

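>>> jog_arm --translation '[[-0.05, 0.1, 0], [-0.1, 0.2, 0], [-0.13, 0.3, 0], [-0.16, 0.4, 0], [-0.18, 0.5, 0], [-0.2, 0.6, 0], [-0.22, 0.7, 0], [-0.23, 0.8, 0], [-0.23, 0.86, 0], [-0.23, 0.9, 0], [-0.23, 0.93, 0], [-0.23, 0.93, 0], [-0.23, 0.93, 0]]' --rot '[[0, 0, 0], [0, 0, 0], [0, 0, 0], [0, 0, 0], [0, 0, 0], [0, 0, 0], [0, 0, 0], [0, 0, 0], [0, 0, 0], [0, 0, 0], [0, 0, 0], [0, 0, 0], [0, 0, 0]]' --gripper '[0, 0, 0, 0, 0, 0, 0, 0, 0, 0, 0, 0, 0]'

```text
clock: 7.3
position: [481.8, 122.9, 75.8]
ee_rot: [0.616, 0.347, -0.347, -0.616]
contact_force: [-0.3, 0.8, -0.9]
gripper_width: -0.0
```

```bash
python3 - <<'E'
from st import *
state()
E
```

```text
t 7.3 case pos [-11.9  15.8  75.8] F case [-0.7  0.6 -0.9] w -0.0
tool axes in case (cols) [[-0.003, 0.0, -1.0], [1.0, 0.0, -0.003], [0.0, -1.0, -0.0]] q [ 0.58  0.35 -0.5   0.   -0.72 -1.12]
```

>>> jog_arm --translation '[[0, 0.02, 0], [0, 0.04, 0], [0, 0.06, 0], [0, 0.06, 0]]' --rot '[[0, 0, 0], [0, 0, 0], [0, 0, 0], [0, 0, 0]]' --gripper '[0, 0, 0, 0]'

```text
clock: 7.7
position: [482.1, 122.9, 75.2]
ee_rot: [0.616, 0.348, -0.347, -0.616]
contact_force: [-6.9, -0.2, 17.0]
gripper_width: -0.1
```

```bash
python3 - <<'E'
from st import *
state()
c=cam('scene'); a=c['frame'][95:325,185:385,::-1]; cv2.imwrite('pics/s3.png',cv2.resize(a,None,fx=2.5,fy=2.5,interpolation=2))
E
```

```text
t 7.7 case pos [-11.8  15.9  75.2] F case [-5.8 -3.8 17. ] w -0.1
tool axes in case (cols) [[-0.004, 0.001, -1.0], [1.0, 0.0, -0.004], [0.0, -1.0, -0.001]] q [ 0.58  0.35 -0.5   0.   -0.71 -1.12]
```

View pics/s3.png

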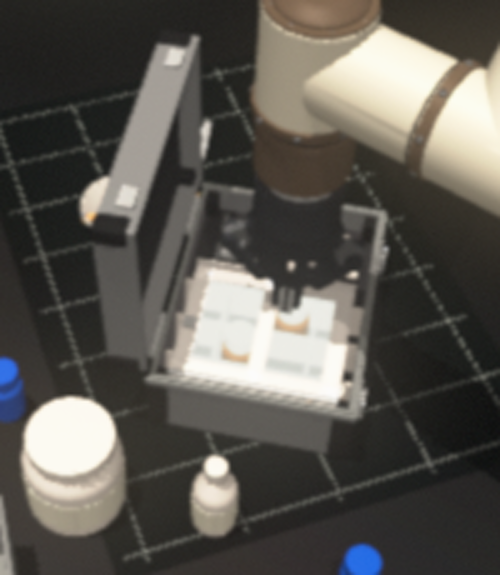

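>>> jog_arm --translation '[[0, -0.3, 0], [0, -0.9, 0], [0, -1.7, 0], [0, -2.5, 0], [0, -3.3, 0], [0, -4.1, 0], [0, -4.8, 0], [0, -5.2, 0], [0, -5.2, -0.4], [-0.1, -5.2, -1.1], [-0.2, -5.2, -1.8], [-0.3, -5.2, -2.5], [-0.3, -5.2, -3.2], [-0.3, -5.2, -3.6], [-0.3, -5.2, -3.6], [-0.3, -5.2, -3.6]]' --rot '[[0, 0, 0], [0, 0, 0], [0, 0, 0], [0, 0, 0], [0, 0, 0], [0, 0, 0], [0, 0, 0], [0, 0, 0], [0, 0, 0], [0, 0, 0], [0, 0, 0], [0, 0, 0], [0, 0, 0], [0, 0, 0], [0, 0, 0], [0, 0, 0]]' --gripper '[0, 0, 0, 0, 0, 0, 0, 0, 0, 0, 0, 0, 0, 0, 0, 0]'

```text
clock: 9.35
position: [627.9, 16.8, 334.6]
ee_rot: [0.616, 0.347, -0.347, -0.616]
contact_force: [0.1, 0.5, -0.2]
gripper_width: 0.6
```

```bash
python3 - <<'E'
from st import *
go([168,0,238])
c=cam('top'); a=c['frame'][110:310,150:350,::-1]; cv2.imwrite('pics/t4.png',cv2.resize(a,None,fx=2.5,fy=2.5,interpolation=2))
find('top',c,'lid_edge');find('top',c,'retainer_edge')
c=cam('scene');find('scene',c,'lid_edge');find('scene',c,'retainer_edge')
for a in np.arange(1.6,-.05,-.1):
    p=np.array(lid(a,0,32,168)); print(round(a,2),'x',(p[0]+11).round(0),'z',p[2].round(0))
E
```

```text
t 9.35 case pos [168.    1.4 334.6] F case [-0.2  0.5 -0.2] w 0.6
tool axes in case (cols) [[-0.003, -0.0, -1.0], [1.0, -0.0, -0.003], [-0.0, -1.0, 0.0]] q [ 0.28  0.34  0.2   0.   -1.43 -0.83]
shift units [-0.03  1.93 -0.  ]
top lid_edge 0.78 [580.  45. 259.] [265. 184.]
top retainer_edge 0.76 [527. 125.  73.] [228. 219.]
scene lid_edge 0.59 [587.  61. 191.] [246. 174.]
scene retainer_edge 0.76 [509. 144.  74.] [291. 227.]
1.6 x 142.0 z 245.0
1.5 x 125.0 z 248.0
1.4 x 108.0 z 249.0
1.3 x 91.0 z 248.0
1.2 x 74.0 z 246.0
1.1 x 57.0 z 242.0
1.0 x 41.0 z 237.0
0.9 x 26.0 z 229.0
0.8 x 11.0 z 221.0
0.7 x -3.0 z 211.0
0.6 x -16.0 z 199.0
0.5 x -27.0 z 187.0
0.4 x -37.0 z 173.0
0.3 x -46.0 z 158.0
0.2 x -53.0 z 143.0
0.1 x -59.0 z 127.0
-0.0 x -63.0 z 110.0
```

View pics/t4.png

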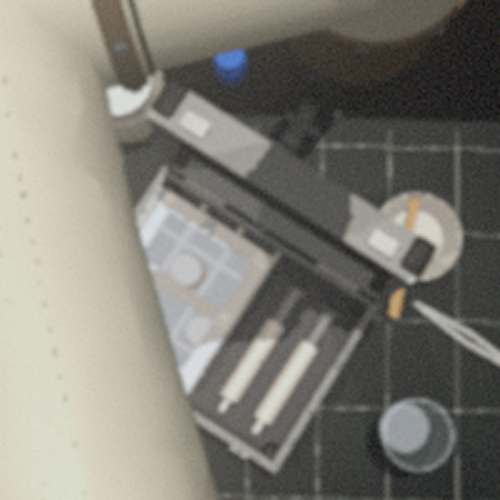

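>>> jog_arm --translation '[[0, 0.5, 0], [0, 1, 0], [0, 1.5, 0], [0, 1.9, 0], [0, 1.9, 0], [0, 1.9, 0.2], [0, 1.9, 0.4], [0, 1.85, 0.55], [0, 1.8, 0.7], [0, 1.77, 0.85], [0, 1.74, 1.0], [0, 1.72, 1.15], [0, 1.72, 1.3], [0, 1.72, 1.45], [0, 1.74, 1.6], [0, 1.76, 1.75], [0, 1.78, 1.9], [0, 1.78, 1.9]]' --rot '[[0, 0, 0], [0, 0, 0], [0, 0, 0], [0, 0, 0], [0, 0, 0], [0, 0, 0], [0, 0, 0], [0, 0, 0], [0, 0, 0], [0, 0, 0], [0, 0, 0], [0, 0, 0], [0, 0, 0], [0, 0, 0], [0, 0, 0], [0, 0, 0], [0, 0, 0], [0, 0, 0]]' --gripper '[0, 0, 0, 0, 0, 0, 0, 0, 0, 0, 0, 0, 0, 0, 0, 0, 0, 0]'

```text
clock: 11.45
position: [544.9, 67.1, 246.8]
ee_rot: [-0.616, -0.348, 0.348, 0.616]
contact_force: [0.0, 0.1, 0.0]
gripper_width: 0.0
```

```bash
python3 - <<'E'
from st import *
state()
c=cam('scene'); a=c['frame'][75:325,175:385,::-1]; cv2.imwrite('pics/s5.png',cv2.resize(a,None,fx=2.4,fy=2.4,interpolation=2))
E
```

```text
t 11.45 case pos [ 70.9   1.1 246.8] F case [-0.   0.1  0. ] w 0.0
tool axes in case (cols) [[-0.006, 0.0, -1.0], [1.0, 0.0, -0.006], [0.0, -1.0, -0.0]] q [ 0.42  0.24 -0.16 -0.   -1.17 -0.96]
```

View pics/s5.png

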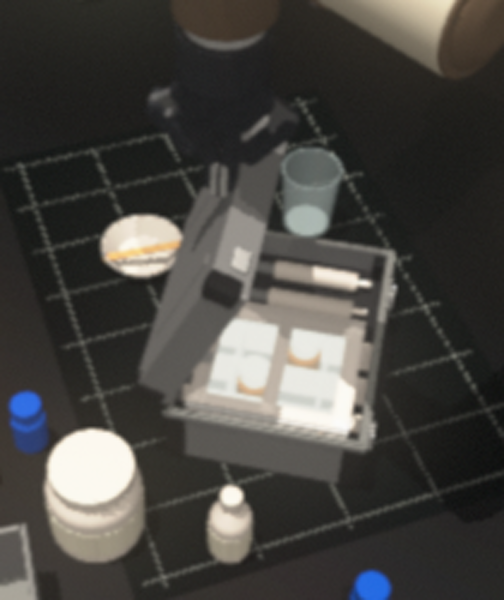

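>>> jog_arm --translation '[[0, 0.05, 0.2], [0, 0.12, 0.4], [0, 0.2, 0.6], [0, 0.28, 0.75], [0, 0.36, 0.9], [0, 0.44, 1.05], [0, 0.52, 1.2], [0, 0.62, 1.34], [0, 0.72, 1.48], [0, 0.84, 1.61], [0, 0.96, 1.74], [0, 1.08, 1.85], [0, 1.2, 1.96], [0, 1.34, 2.06], [0, 1.48, 2.16], [0, 1.63, 2.25], [0, 1.78, 2.34], [0, 1.78, 2.34]]' --rot '[[0, 0, 0], [0, 0, 0], [0, 0, 0], [0, 0, 0], [0, 0, 0], [0, 0, 0], [0, 0, 0], [0, 0, 0], [0, 0, 0], [0, 0, 0], [0, 0, 0], [0, 0, 0], [0, 0, 0], [0, 0, 0], [0, 0, 0], [0, 0, 0], [0, 0, 0], [0, 0, 0]]' --gripper '[0, 0, 0, 0, 0, 0, 0, 0, 0, 0, 0, 0, 0, 0, 0, 0, 0, 0]'

```text
clock: 13.3
position: [443.4, 126.9, 156.2]
ee_rot: [-0.616, -0.346, 0.349, 0.616]
contact_force: [-1.0, 0.1, -0.7]
gripper_width: 0.1
```

```bash
python3 - <<'E'
from st import *
state()
c=cam('scene'); a=c['frame'][75:325,175:385,::-1]; cv2.imwrite('pics/s6.png',cv2.resize(a,None,fx=2.4,fy=2.4,interpolation=2))
E
```

```text
t 13.3 case pos [-46.8  -0.8 156.2] F case [-0.9 -0.5 -0.7] w 0.1
tool axes in case (cols) [[-0.006, -0.002, -1.0], [1.0, -0.003, -0.006], [-0.003, -1.0, 0.002]] q [ 0.63  0.18 -0.49 -0.   -0.9  -1.17]
```

View pics/s6.png

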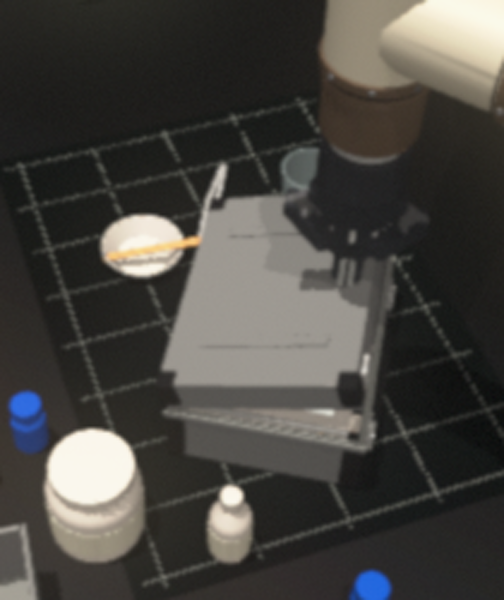

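>>> jog_arm --translation '[[0, 0.1, 0.04], [0, 0.2, 0.09], [0, 0.3, 0.14], [0, 0.4, 0.18], [0, 0.5, 0.21], [0, 0.6, 0.24], [0, 0.68, 0.27], [0, 0.75, 0.29], [0, 0.81, 0.3], [0, 0.86, 0.31], [0, 0.9, 0.32], [0, 0.93, 0.32], [0, 0.95, 0.32], [0, 0.96, 0.32]]' --rot '[[0, 0, 0], [0, 0, 0], [0, 0, 0], [0, 0, 0], [0, 0, 0], [0, 0, 0], [0, 0, 0], [0, 0, 0], [0, 0, 0], [0, 0, 0], [0, 0, 0], [0, 0, 0], [0, 0, 0], [0, 0, 0]]' --gripper '[0, 0, 0, 0, 0, 0, 0, 0, 0, 0, 0, 0, 0, 0]'

```text
clock: 14.75
position: [429.8, 135.0, 110.0]
ee_rot: [0.616, 0.347, -0.349, -0.615]
contact_force: [-7.3, 1.4, 15.5]
gripper_width: 0.1
```

```bash
python3 - <<'E'
from st import *
state()
E
```

```text
t 14.75 case pos [-62.7  -1.  110. ] F case [-7.  -2.6 15.5] w 0.1
tool axes in case (cols) [[-0.006, -0.002, -1.0], [1.0, -0.004, -0.006], [-0.004, -1.0, 0.002]] q [ 0.67  0.23 -0.57 -0.   -0.77 -1.21]
```

>>> jog_arm --translation '[[0, 0.03, 0], [0, 0.04, 0], [0, 0.04, 0], [0, 0.04, 0], [0, 0, 0], [0, -0.3, 0], [0, -0.8, 0], [0, -1.6, 0], [0, -2.4, 0], [0, -3.2, 0], [0, -4.0, 0], [0, -4.0, 0], [-0.8, -4.0, 0], [-1.6, -4.0, 0], [-2.4, -4.0, 0], [-3.2, -4.0, 0], [-4.0, -4.0, 0], [-4.0, -4.0, 0], [-4.0, -4.0, 0]]' --rot '[[0, 0, 0], [0, 0, 0], [0, 0, 0], [0, 0, 0], [0, 0, 0], [0, 0, 0], [0, 0, 0], [0, 0, 0], [0, 0, 0], [0, 0, 0], [0, 0, 0], [0, 0, 0], [0, 0, 0], [0, 0, 0], [0, 0, 0], [0, 0, 0], [0, 0, 0], [0, 0, 0], [0, 0, 0]]' --gripper '[0, 0, 0, 0, 0, 0, 0, 0, 0, 0, 0, 0, 0, 0, 0, 0, 0, 0, 0]'

```text
clock: 16.65
position: [326.7, -36.6, 310.3]
ee_rot: [0.616, 0.346, -0.349, -0.616]
contact_force: [-0.7, 0.9, 0.2]
gripper_width: 0.4
```

```bash
python3 - <<'E'
from st import *
state()
c=cam('scene'); find('scene',c,'lid_edge'); 
for t in 'resin_jar agent_bottle beaker weigh_boat tweezers'.split(): find('scene',c,t,1)
a=c['frame'][75:325,175:385,::-1].copy()
for y in(-120,120):
  for x in (lid(0,y),lid(0,y,32,0)):
    u=px(c,T(Q,x))-[175,75]; cv2.circle(a,tuple(int(v) for v in u.round()),1,(0,0,255),-1)
cv2.imwrite('pics/s7.png',cv2.resize(a,None,fx=2.4,fy=2.4,interpolation=2))
c=cam('top'); 
for t in 'lid_edge resin_jar agent_bottle beaker weigh_boat tweezers'.split(): find('top',c,t,1)
E
```

```text
t 16.65 case pos [ -61.3 -201.2  310.3] F case [-1.1  0.4  0.2] w 0.4
tool axes in case (cols) [[-0.004, -0.002, -1.0], [1.0, -0.003, -0.004], [-0.003, -1.0, 0.002]] q [ 0.4  -0.21 -0.47  0.   -1.32 -0.94]
scene lid_edge 0.93 [490. 122. 112.] [296. 207.]
scene resin_jar 0.91 [711. 235.  90.] [215. 281.]
scene agent_bottle 0.72 [602. 279.  56.] [272. 293.]
scene beaker 0.81 [380. -88.  69.] [304. 148.]
scene weigh_boat 0.86 [565. -98.   8.] [236. 178.]
scene tweezers 0.44 [ 468. -147.    3.] [264. 158.]
top lid_edge 0.98 [480. 102. 111.] [237. 239.]
top resin_jar 0.8 [701. 201.  92.] [198. 145.]
top agent_bottle 0.6 [479. 100. 110.] [237. 239.]
top beaker 0.9 [376. -91.  27.] [315. 284.]
top weigh_boat 0.83 [571. -96.  12.] [317. 206.]
top tweezers 0.74 [ 474. -148.    1.] [337. 245.]
```

View pics/s7.png

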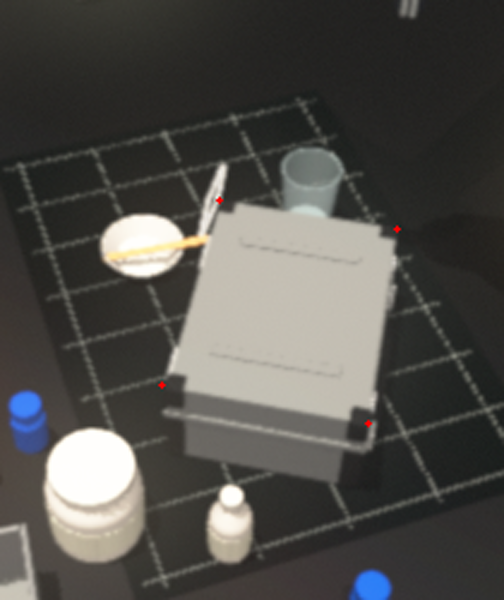

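```bash
python3 -c "
from h import *
print(job_done())"
```

```text
the job is handed in; nothing more can be done
None
```

I pushed the hold-down plate flat with the closed fingertips, then brought the lid down slowly from behind and handed the job in at about 17 s of the 64 s allowed. No verdict was reported.

- **Plate:** it lay flat before the lid was moved. The fingertip stopped at 75 mm height with 17 N pushing back, and the detector put the plate's edge at 73–74 mm.
- **Lid:** it came down at about 1 rad/s or less by the commanded path. It stopped with the fingertip at 110 mm and about 15 N pushing back. In the last picture its front edge lines up with where a shut lid should be, and the detector put its face at 111–112 mm. The arm was clear, about 200 mm above the bench items, when I handed in.
- **Things around the case:**
    - The jar, beaker and tweezers were found within measurement error of their starts.
    - The bottle also held still in the scene camera. The top camera's last bottle detection was false: it landed on the lid.
    - The weighing dish read about 19 mm away from its first position in the top view and 43 mm in the scene view. The open lid hid part of it at first. The two later close-ups show it in the same place, so I put this down to the first reading.
- **Not checked:** the vials and the plate cannot be seen under the shut lid. The vials showed no disturbance in the pictures taken before the lid came down.

I viewed 10 pictures in all.

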